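# Let the spice tin out of the pantry dispenser

### The job

Push the drawer of the tin dispenser fully home, then press down the orange paddle so that the gate at the other end of the lever lifts and the copper spice tin rolls into the drawer. Let the paddle come back up so that the gate is closed again. Only push and press with the fingertips: do not touch or pick up the tin, and leave the other things on the shelf where they are.

Things in the scene. Friction and masses are not known exactly. Their poses are not given: they have to be found in the camera images.
- dispenser: Fixed tin dispenser on a grey base plate (6 mm thick; x -50 to 200, y -215 to 115 mm), turned by up to 0.26 rad. Origin: on the shelf surface under the lever's pivot; x points away from the robot's side along the lever, y left, z up. A white fork at the origin (46 mm wide in y, 150 mm high) carries the lever; a chute runs across behind it.
- chute_mouth (a point): Lower end of the white chute's floor, 62 mm above the shelf, at x = 130, y = -88 mm of the dispenser. From here the chute (66 mm wide, clear side walls) rises 12 degrees to y = 100 mm, at most 135 mm high.
- lever (a joint): Rocking lever (steel bar 16 mm wide along the dispenser's x axis), pivot 140 mm above the dispenser's origin, in rad: 0 = level, gate closed; grows as the paddle end goes down, stop at 0.42. A spring brings it back to 0. The tin is free to roll out from about 0.3 on.
- paddle_top (a point): Centre of the upper face of the orange square paddle (40 x 40 x 6 mm) on the lever's near end, 151 mm above the shelf when the lever is level, 95 mm from the pivot towards the robot's side. Takes about 2 to 6 N to press down; it sinks about 39 mm to the stop, with free space beneath.
- gate_edge (a point): Middle of the lower edge of the orange gate blade (34 mm wide, hanging 50 mm below the pivot height on the lever's far end, 130 mm beyond the pivot), which stops the tin in the chute.
- drawer (a joint): Sliding catch drawer at the low (-y) end of the chute, in m: 0 = fully home (at its stop) under the chute's mouth, grows as it is pulled out towards the robot's side (the dispenser's -x); starts 0.045 to 0.10 out. About 2 N to push; stays where it is left.
- drawer_front (a point): Push point: middle of the outer face of the drawer's pale turquoise front plate (124 mm wide, from 7 to 92 mm above the shelf), 62 mm above the shelf; the face looks to the dispenser's -x. Home, it lies at x = 64, y = -140 mm of the dispenser.
- drawer_in (a point): Centre of the open white drawer's inner floor (inside 110 x 110 mm, walls 39 mm above that floor); axes as the dispenser's.
- tin: Copper-coloured spice tin with a dark band at one end, 38 mm diameter, 50 mm long, lying across the chute behind the gate, 0.06 to 0.13 kg. Origin: its centre; its x axis is the cylinder axis.
- canister: Bystander: stainless steel canister, 92 mm diameter, 160 mm tall, loose. Origin: centre of its underside.
- jar: Bystander: frosted glass jar with a wooden cap, 80 mm diameter, 118 mm tall, loose. Origin: centre of its underside.
- lid: Bystander: blue silicone lid lying flat, 90 mm diameter, 28 mm high with its knob, loose. Origin: centre of its underside.
- dipper: Bystander: wooden honey dipper, 150 mm long, 28 mm thick, lying along its x axis, loose. Origin: underside, near its middle.
- plate: Bystander: grey ceramic plate, 150 mm diameter, 20 mm high, loose. Origin: centre of its underside.
- spice: Bystander: small amber glass spice jar with a green cap, 42 mm diameter, 75 mm tall, loose. Origin: centre of its underside.

How it is judged (in metres and radians):
On the way, in this order (a step that is already met when the one before it is completed fails the run):
1. the drawer is pushed home while the gate is closed and the tin still waits in the chute (value of joint drawer below 0.006 m and value of joint lever below 0.05 rad and z of tin in the frame of dispenser above 0.095 m), for 0.1 s.
2. the paddle is pressed down with the fingertips and the gate lifts, with the drawer home (value of joint lever above 0.15 rad and contact force between the fingers and lever above 0.3 N and distance between the grasp point and paddle_top below 0.06 m and value of joint drawer below 0.006 m), for 0.05 s.
3. the tin has rolled into the drawer (x of tin in the frame of drawer_in between -0.055 and 0.055 m and y of tin in the frame of drawer_in between -0.055 and 0.055 m and z of tin in the frame of drawer_in between 0.005 and 0.04 m and value of joint drawer below 0.006 m), for 0.1 s.
At the end, for the whole second after the job is handed in: The tin lies at rest inside the drawer (centre within the walls, less than 40 mm above the inner floor), the drawer is within 6 mm of home, and the lever is back within 0.04 rad of level with the gate closed (all of step 3 and value of joint lever below 0.04 rad and linear speed of tin below 0.02 m/s); the robot touches nothing.
It fails at once if the robot touches the tin (contact force between any of the fingers, the arm and tin above 0.5 N).
It fails at once if the tin is lifted (height (world z) of tin above 0.14 m).
It fails at once if a bystander is shifted by more than 25 mm, lifted or knocked over (distance of any of canister, jar, lid, dipper, plate, spice from where it was at the start of the episode above 0.025 m or angle between any of canister, jar, lid, dipper, plate, spice's own z axis and vertical above 0.4 rad).
It also fails if it takes over 45 s, if anything falls off the work surface, if the arm or the gripper's body presses on something with over 40 N, if the wrist force passes 120 N, or if a joint passes its speed limit or range.

### The arm

A 6-joint arm with a two-finger parallel gripper is mounted at the origin on the work surface. World frame = base frame: x ahead of the robot, y to its left, z up, the work surface at z = 0. Lengths are in mm, angles in rad, forces in N, time in s.
With the tool pointing down it reaches from about 425 to 925 mm from the base axis. Payload 12.5 kg.
Tool frame: the origin (TCP) lies at the very end of the fingers, on their centre line; the grasp point (between the pads) lies 19 mm behind it; z points along the fingers, y is the line along which they close (so a half turn about z gives the same grasp; the last joint's range is limited). The gripper opens to 85 mm and grips with 20 to 120 N. Pads are 22 mm wide; open, the fingers measure 114 mm over their backs; the gripper's body (76 mm by 85 mm) begins 54 mm behind the grasp point. The pads swing forward as they close: fully open they stand 13 mm farther back than shut.
Start: joints at [-1.437, 0.491, 1.559, -0, 1.092, -0.106], TCP at [148.465, -607.127, 231.327] pointing down, gripper open.
Joint ranges: [-3.1, 3.1], [-0.84, 2.19], [0.05, 2.79], [-1.13, 4.28], [0.06, 2.93], [-2.69, 2.69]. Speed limits (rad/s): [2.22, 2.22, 2.79, 3.14, 3.14, 3.14].

### API

Orientations are given as a 3x3 rotation matrix whose columns are the frame's x, y, z axes.
In Python, from bench import r, solver, eyes, monitor gives the robot as it stands. Calls block until the motion is done:
- r.move_ptp(position, orientation): joint-space move of the TCP to a pose.
- r.move_l(position, frame=None, v=150, guard=None): straight line of the TCP; frame=None keeps the orientation; v is the mean speed in mm/s. With guard (N) it stops when the force on the tool has changed by that much, and returns True; else False.
- r.move_j(angles): joint-space move.
- r.set_gripper(opening, f_grip=None): opening from 0.0 (shut) to 1.0 (fully open); f_grip is the grip in N (None keeps the last); returns when the fingers have stopped.
- r.hold(seconds).
- solver.solve_ik(position, orientation): joint angles nearest the present ones, or None.
- eyes.camera(name): name is "side" or "top" or "wrist"; returns a dict with "pixels" (384x512x3 uint8, blue, green, red), "intrinsics" (3x3 intrinsics, pixels), "xyz" and "orientation" of the camera in the world; the wrist camera has in their place "hand_eye" (4x4, takes a point from camera to tool coordinates, whose origin is the TCP and whose axes are the flange's). Camera axes: x right, y down, z forward; pixel columns grow to the right and rows downward; lengths in mm; the calibration is good to about 2 mm. A picture is of the moment at which its call begins: read the wrist's pose just before it. There is no depth.
A pose or a line that the arm cannot do raises r.MotionError and nothing moves.
- r.finish_job(): hands the job in; it is judged then, once.
Readings, each from a call of its own:
- monitor.get_time(): time.
- monitor.get_joint_pos(): joint angles.
- monitor.get_qd(): joint speeds.
- monitor.get_joint_efforts(): joint torques, N m.
- monitor.get_position(): TCP position.
- monitor.get_orientation(): TCP orientation.
- monitor.get_wrist_force(): force on the tool from outside, world axes, zero at the start.
- monitor.get_ft_torque(): the same for the moment, N m.
- monitor.get_finger_gap(): opening from 0.0 (shut) to 1.0 (fully open).
- monitor.get_grip_force(): force on a finger pad.
Only numpy, scipy, OpenCV 4.12 (cv2) and the standard library are available. Lean on these libraries where they do the work, as an engineer would, in place of code of your own. Each camera call takes 0.05 s, during which the arm holds its last target. There are 200 camera calls.

## Working session

There is one attempt and no reset: what is moved stays moved. The work goes in short steps, each a Python script; the robot and the scene stay as the last script left them, time stands still between calls to the robot, and variables do not carry over. Pictures are saved under pics/ and viewed, at most 10 in all, crops included, and the job is handed in when it is done.

```bash
ls; mkdir -p pics; python3 - <<'E'
from bench import r, solver, eyes, monitor
import cv2,pickle
d={n:eyes.camera(n) for n in ("top","side")}
pickle.dump(d,open("cams.pkl","wb"))
for n in d:
    cv2.imwrite(f"pics/{n}0.png",d[n]["pixels"]); print(n,d[n]["intrinsics"],d[n]["xyz"],d[n]["orientation"])
E
```

```text
pics
top [[457.19412889   0.         258.31935433]
 [  0.         457.19412889 187.09573657]
 [  0.           0.           1.        ]] [ 368.001016     16.78722268 1132.57596294] [[ 0.01417135 -0.98553983  0.16885025]
 [-0.99977143 -0.01126256  0.01817241]
 [-0.01600794 -0.16906919 -0.98547418]]
side [[382.47735433   0.         256.08912317]
 [  0.         382.47735433 190.65342853]
 [  0.           0.           1.        ]] [ 424.49186794 -710.20649599  640.28626499] [[ 0.98071477 -0.12757414  0.14806544]
 [-0.19390604 -0.54024459  0.81886277]
 [-0.02447416 -0.8317816  -0.55456324]]
```

View pics/top0.png

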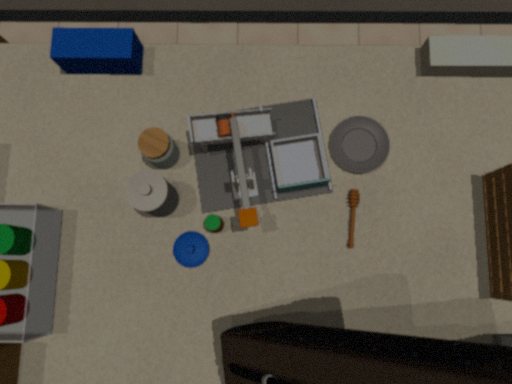

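View pics/side0.png

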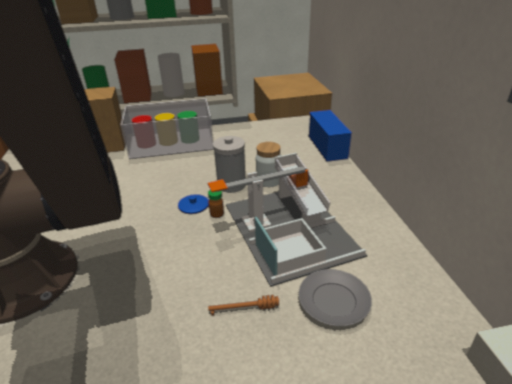

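The top view shows the paddle at about (248,217), with the green-capped spice jar beside it at (213,223). The drawer front's turquoise edge runs (275,192)–(330,182), and the base plate corners are near (316,100), (330,191) and (202,211). The side view shows the paddle at (218,186) and the turquoise front at (266,246).

```bash
cat > h.py <<'E'
import numpy as np,cv2,pickle
def ray(c,p):
    d=c["orientation"]@np.linalg.solve(c["intrinsics"],[p[0],p[1],1.]);return np.array(c["xyz"]),d
def onz(c,p,z):
    o,d=ray(c,p);return o+d*(z-o[2])/d[2]
def proj(c,P):
    q=c["orientation"].T@(np.array(P)-c["xyz"]);q=c["intrinsics"]@q;return q[:2]/q[2]
def blob(c,lo,hi,box):
    x0,y0,x1,y1=box;m=cv2.inRange(cv2.cvtColor(c["pixels"],cv2.COLOR_BGR2HSV),lo,hi)
    k=np.zeros_like(m);k[y0:y1,x0:x1]=m[y0:y1,x0:x1];return k
def cen(m):
    M=cv2.moments(m,True);return np.array([M["m10"],M["m01"]])/M["m00"]
E
python3 - <<'E'
from h import *
np.set_printoptions(precision=1,suppress=True)
d=pickle.load(open("cams.pkl","rb"));t,s=d["top"],d["side"]
m=blob(t,(5,170,120),(22,255,255),(232,200,265,235));print("paddle top",cen(m),m.sum()/255,onz(t,cen(m),151),cv2.minAreaRect(cv2.findNonZero(m)))
m=blob(s,(5,170,120),(22,255,255),(200,175,235,200));print("paddle side",cen(m),onz(s,cen(m),151))
for n,c,b in(("t",t,(265,170,340,205)),("s",s,(245,210,285,280))):
    m=blob(c,(80,50,30),(105,255,255),b);print(n,m.sum()/255,cv2.boundingRect(m),cen(m),cv2.minAreaRect(cv2.findNonZero(m)))
    pts=cv2.findNonZero(m)[:,0]; print([pts[np.argmax(pts@np.array(v))] for v in((1,1),(1,-1),(-1,1),(-1,-1),(0,-1),(0,1))])
for p in((316,100),(330,191),(202,211)):print(p,onz(t,p,6))
for n,c,b in(("t",t,(150,70,370,240)),("s",s,(170,130,390,320))):
    x0,y0,x1,y1=b;cv2.imwrite(f"pics/{n}c.png",cv2.resize(c["pixels"][y0:y1,x0:x1],None,fx=3,fy=3,interpolation=cv2.INTER_CUBIC))
E
```

```text
paddle top [247.9 217.1] 293.0 [470.3  56.5 151. ] ((247.77024841308594, 217.12161254882812), (16.933094024658203, 17.261892318725586), 80.53767395019531)
paddle side [217.3 185.1] [470.2  56.6 151. ]
t 158.0 (278, 179, 51, 14) [303.3 185.3] ((303.2567443847656, 185.54054260253906), (5.753964424133301, 50.96368408203125), 80.53767395019531)
[array([326, 184], dtype=int32), array([328, 179], dtype=int32), array([279, 192], dtype=int32), array([279, 187], dtype=int32), array([325, 179], dtype=int32), array([279, 192], dtype=int32)]
s 416.0 (256, 218, 20, 56) [266.1 245.9] ((265.8000183105469, 245.1000213623047), (57.24333572387695, 12.969194412231445), 63.43495178222656)
[array([274, 273], dtype=int32), array([256, 218], dtype=int32), array([274, 273], dtype=int32), array([256, 218], dtype=int32), array([256, 218], dtype=int32), array([274, 273], dtype=int32)]
(316, 100) [ 790.6 -108.     6. ]
(330, 191) [ 553.2 -141.1    6. ]
(202, 211) [499.2 176.6   6. ]
```

View pics/tc.png

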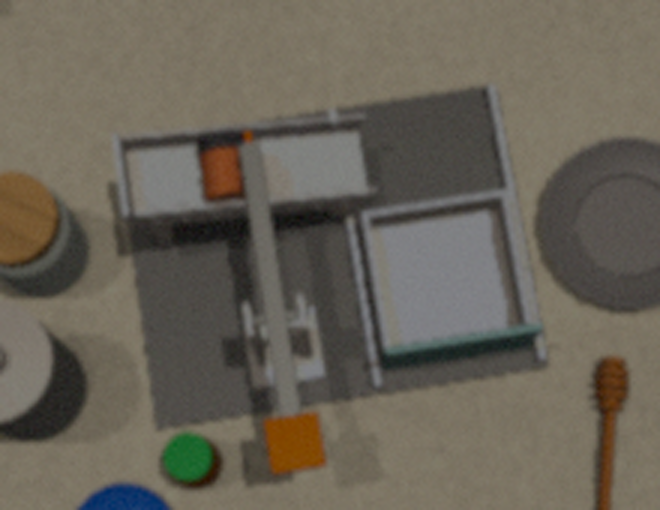

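The crop confirms the geometry: a tilted base, the turquoise front's upper edge at roughly px (278,188)–(330,178), and the tin left of the lever with the gate closed. Next I'll compute yaw and drawer extension.

```bash
cat >> h.py <<'E'
from math import *
PAD=np.array([470.2,56.5,151.])
def frame(yaw):
    X=np.array([cos(yaw),sin(yaw),0]);Y=np.array([-sin(yaw),cos(yaw),0]);return X,Y,np.append(PAD[:2],0)+95*X
E
python3 - <<'E'
from h import *
from bench import solver,monitor
np.set_printoptions(precision=3,suppress=True)
d=pickle.load(open("cams.pkl","rb"));t,s=d["top"],d["side"]
C=lambda x,y:(150+(x+.5)/3-.5,70+(y+.5)/3-.5)
def yw(a,b,za,zb,off): v=onz(t,b,zb)-onz(t,a,za);print("yaw",atan2(v[1],v[0])-off,np.linalg.norm(v[:2]))
yw(C(545,362),C(158,428),6,6,pi/2); yw(C(288,410),C(255,145),148,148,0); yw(C(540,325),C(385,352),92,92,pi/2)
yw(C(120,137),C(158,428),6,6,pi)
yaw=.155;X,Y,O=frame(yaw);print("O",O)
for n,c,p,z in(("topedge a",t,C(540,325),92),("topedge b",t,C(385,352),92),("side top",s,(256,218),92),("side bot",s,(274.5,273),7),("corner",t,C(545,362),6),("corner",t,C(158,428),6),("spicecap",t,C(190,460),75)):
    P=onz(c,p,z)-O;print(n,P@X,P@Y)
for sg in(1,-1):
    R=np.c_[np.cross(sg*Y,[0,0,-1]),sg*Y,[0,0,-1]]
    print(solver.solve_ik(O-60*X-140*Y+[0,0,200],R))
print(monitor.get_orientation(),monitor.get_time())
E
```

```text
yaw 0.18238427745700636 325.4577603472696
yaw 0.1418164074278542 201.4880441447445
yaw 0.1863214818516825 121.31025271712404
yaw -6.119238155429143 254.0665778820972
O [564.061  71.166   0.   ]
topedge a -25.467473875459323 -198.26952815724903
topedge b -29.266469525168034 -77.01877539114867
side top -28.58310591478339 -81.19475947874331
side bot -23.407604692873925 -182.51842435443038
corner -42.312447402505555 -211.61083510510292
corner -51.22375915149773 113.7249026999729
spicecap -88.6878823700264 83.75841821776525
[-0.268  0.396  1.824 -0.     0.922 -1.994]
[-0.268  0.396  1.824 -0.     0.922  1.147]
[[ 0.971  0.238 -0.   ]
 [ 0.238 -0.971  0.001]
 [ 0.    -0.001 -1.   ]] 0.1
```

```bash
python3 - <<'E'
from h import *
from bench import r,solver,monitor,eyes
np.set_printoptions(precision=1,suppress=True)
X,Y,O=frame(.165)
R=np.c_[np.cross(-Y,[0,0,-1]),-Y,[0,0,-1]]
L=lambda p:[round(float(q),1) for q in ((np.array(p)-O)@X,(np.array(p)-O)@Y,p[2])]
D=lambda x,y,z:O+x*X+y*Y+[0,0,z]
r.set_gripper(0.0)
r.move_ptp(D(-80,-140,230),R)
r.move_l(D(-80,-140,60),v=200)
print(monitor.get_wrist_force())
print(r.move_l(D(20,-140,60),v=60,guard=15),L(monitor.get_position()))
print(r.move_l(D(70,-140,60),v=25,guard=12),L(monitor.get_position()),monitor.get_wrist_force())
c=eyes.camera("top");cv2.imwrite("pics/t1.png",cv2.resize(c["pixels"][70:240,150:370],None,fx=3,fy=3));print(monitor.get_time())
E
```

```text
[ 0.6 -0.1  0.2]
False [20.0, -140.2, 60.1]
True [54.8, -139.8, 59.5] [ 0.4  0.3 -0.3]
7.3417
```

View pics/t1.png

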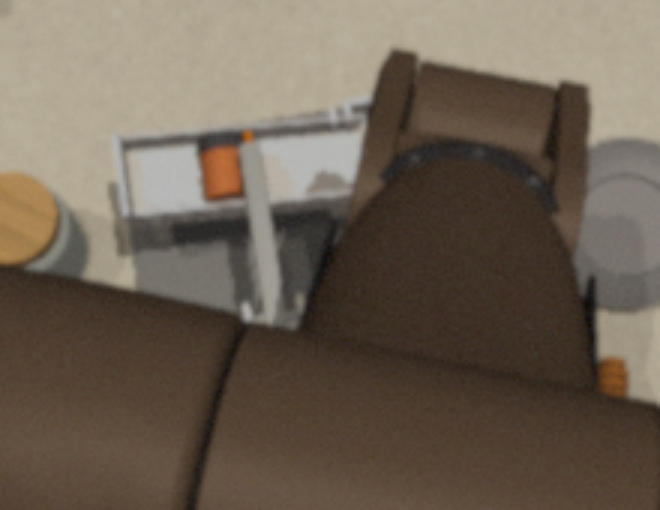

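The arm hides the drawer in this view. The tool stopped at x≈55, which matches home (64 minus half a pad). I'll nudge once more to confirm, then retreat above the paddle and look.

```bash
python3 - <<'E'
from h import *
from bench import r,solver,monitor,eyes
X,Y,O=frame(.165)
L=lambda p:[round(float(q),1) for q in ((np.array(p)-O)@X,(np.array(p)-O)@Y,p[2])]
D=lambda x,y,z:O+x*X+y*Y+[0,0,z]
print(r.move_l(D(70,-140,60),v=20,guard=20),L(monitor.get_position()),monitor.get_wrist_force())
r.hold(.2);print(L(monitor.get_position()))
r.move_l(D(-30,-140,60),v=150)
r.move_l(D(-30,-140,200),v=250)
r.move_l(D(-95,0,200),v=250)
c=eyes.camera("side");cv2.imwrite("pics/s2.png",cv2.resize(c["pixels"][130:320,170:390],None,fx=3,fy=3))
c=eyes.camera("top");cv2.imwrite("pics/t2.png",cv2.resize(c["pixels"][70:240,150:370],None,fx=3,fy=3));print(monitor.get_time())
E
```

```text
True [54.6, -139.6, 59.0] [-0.63973929 -0.09029272  0.11206943]
[54.6, -139.5, 58.7]
10.1667
```

View pics/s2.png

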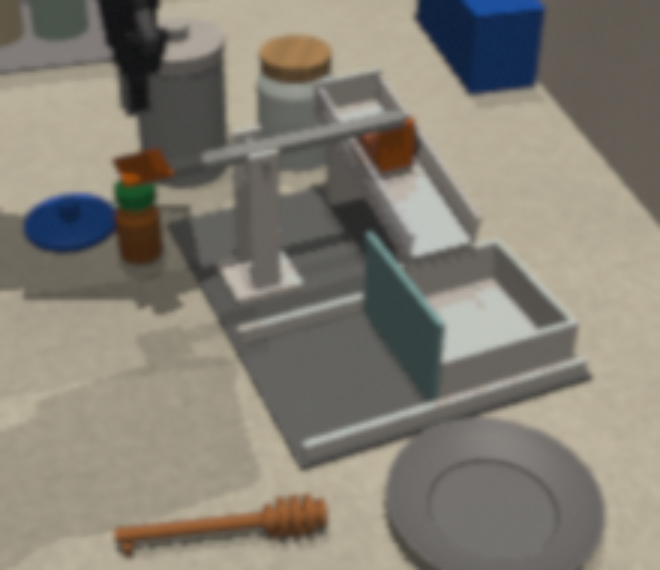

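The drawer front has moved back under the chute mouth, its top-left corner at crop (370,237). The tin (390,145) still waits behind the gate, and the fingertips (135,108) are above the paddle (143,165). I'll confirm the drawer number and press.

```bash
python3 - <<'E'
from h import *
from bench import r,solver,monitor,eyes
X,Y,O=frame(.165)
L=lambda p:[round(float(q),1) for q in ((np.array(p)-O)@X,(np.array(p)-O)@Y,p[2])]
D=lambda x,y,z:O+x*X+y*Y+[0,0,z]
s=eyes.camera("side")
m=blob(s,(80,50,30),(105,255,255),(270,190,335,280));p=cv2.findNonZero(m)[:,0];q=p[p[:,1].argmin()]
print("front top corner",q,L(onz(s,q,92)))
r.move_l(D(-95,0,156),v=150)
print(r.move_l(D(-93,0,115),v=80,guard=25),L(monitor.get_position()),monitor.get_wrist_force())
r.hold(1.5)
c=eyes.camera("side");print(L(monitor.get_position()),monitor.get_wrist_force())
cv2.imwrite("pics/s3.png",cv2.resize(c["pixels"][130:320,170:390],None,fx=3,fy=3));print(monitor.get_time())
E
```

```text
front top corner [293 207] [68.7, -75.5, 92.0]
False [-92.9, -0.1, 115.4] [-0.37536231 -0.57926277  4.82166991]
[-92.9, -0.0, 115.0] [ 1.31934846 -1.54645225  4.78383756]
12.875
```

View pics/s3.png

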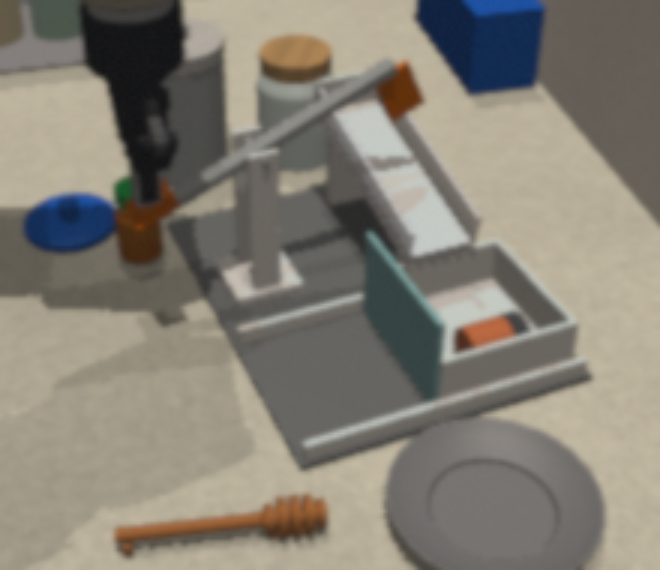

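The gate at (400,90) is lifted and the tin lies in the drawer at (490,332). I'll release slowly, retreat and check.

```bash
python3 - <<'E'
from h import *
from bench import r,solver,monitor,eyes
X,Y,O=frame(.165)
D=lambda x,y,z:O+x*X+y*Y+[0,0,z]
r.move_l(D(-95,0,156),v=50)
r.move_l(D(-95,0,230),v=200)
r.hold(1.5)
c=eyes.camera("side")
cv2.imwrite("pics/s4.png",cv2.resize(c["pixels"][130:320,170:390],None,fx=3,fy=3));print(monitor.get_time(),monitor.get_wrist_force())
E
```

```text
15.9167 [-0.68587622 -0.56006438  0.12647013]
```

View pics/s4.png

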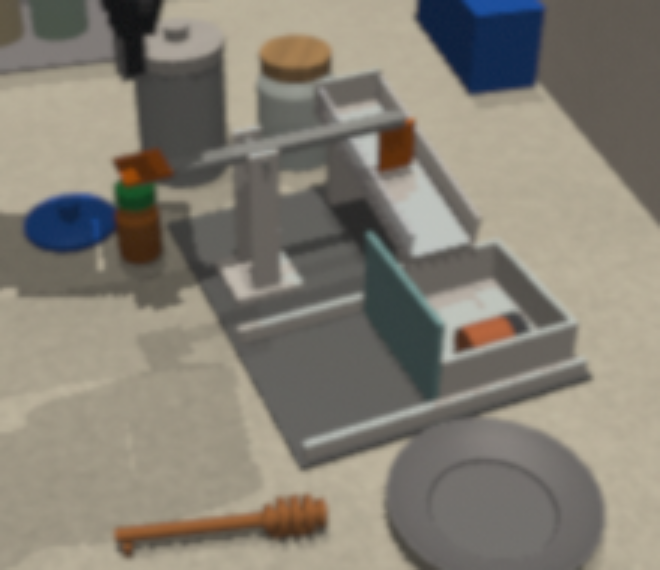

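The lever is level again with the gate down at (397,145), the tin rests in the drawer at (490,332), and the bystanders have not moved.

```bash
python3 -c "
from bench import r
print(r.finish_job())"
```

```text
the job is handed in; nothing more can be done
None
```

I handed the job in at about 16 s: the drawer is home, the tin rests in it, the lever is back level with the gate closed, and the bystanders look unmoved in the last picture; no verdict was returned.

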